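# Shut the clamshell test jig, pin it and hold it for the test

### The job

Reset the tester by twisting its spring-return knob clockwise to the stop and letting it spring back. Then fold down the open lid of the clamshell test jig, take the locking pin out of its holder and push it through the lid's hole into the hole of the lower half. The lid sits slightly ajar on its springs, so press down on the pin's head until the lid is fully shut, and finish while still holding the pin and pressing it down so that the lid stays shut; leave the screwdriver, meter and cup alone.

Things in the scene. Friction and masses are not known exactly. Their poses are not given: they have to be found in the camera images.
- jig: Lower half of the aluminium clamshell jig, fixed to the bench: a tray 170 x 130 mm (x, y), 45 mm high, with a green circuit board in its recess. Origin at the centre of its underside, z up; the lid's hinge axis runs along the jig's y at x = +86 mm, z = 45 mm; the pin hole is in the front bar (x from -85 to -51 mm).
- jig_hole (a point): Mouth centre of the lower half's vertical pin hole (14 mm wide, 40 mm deep, blind), at x = -68, y = 0, z = 45 mm in the jig's frame.
- swing (a joint): How far the lid is folded open, rad (free edge up and over towards the hinge, away from the robot): it starts at 0.7 to 1.1, stays wherever it is left (stiff hinge, 0.24 N m of friction), and 0 is folded down to where its springs carry it, still ajar. A light push (1 to 3 N) on its outer face near the free edge folds it.
- lid: Upper half, an aluminium plate 156 x 130 x 8 mm. Origin on the hinge axis, level with its underside; it runs from x = -13 to -169 mm in its frame, outer (top) face at z = +8 mm. Shut: axes parallel to the jig's, underside on the lower half. Folded down but unpressed: 0.08 rad ajar (12 mm at the hole); about 6 N at the hole shuts it against a hard stop. No latch: let go, it springs back ajar.
- lid_hole (a point): Centre of the lid's through hole (14 mm wide) at the lid's outer face: x = -154, y = 0, z = +8 mm in the lid's frame. Exactly over the lower hole when the lid is shut, and within 2 mm of it when ajar.
- pin: Loose steel locking pin, 0.12 kg, upright in its holder. Origin at the shank's tip (lower end), z up. Shank 12 mm in diameter, 40 mm long, 4 mm taper at the tip; flange 32 mm in diameter from z = 40 to 44 mm; round grip head 22 mm in diameter from z = 44 to 78 mm. The flange does not pass the holes; in the holder it rests on the top, 50 mm above the bench.
- holder: Grey plastic block 60 x 60 x 50 mm, fixed, with a 14 mm hole in the centre of its top that holds the pin. Origin at the centre of its underside.
- tester: Grey tester control box 100 x 100 x 45 mm, fixed, with the reset knob in the middle of its top. Origin at the centre of its underside.
- key (a joint): Turn of the tester's reset knob, rad: 0 at rest, grows clockwise seen from above, stop at 1.0. A spring (0.08 N m at rest to 0.23 N m at the stop) brings it back when let go.
- key_grip (a point): On the knob's axis, 79 mm above the bench, the height at which to grip. The knob's grip is a black upright bar 44 mm long (along this point's x), 14 mm thick (along its y), from 57 to 91 mm above the bench, over a disc of 44 mm diameter; the point turns with the knob.
- screwdriver: Screwdriver lying on the bench; not to be moved.
- meter: Hand-held multimeter 150 x 80 x 36 mm lying on the bench; not to be moved.
- cup: White plastic cup, 72 mm wide, 75 mm high; not to be moved.
There are look-alikes about, which are no part of the job. What is meant by the pin is not blue or turquoise, and is the smaller of those in its own colour.

How it is judged:
On the way, in this order (a step that is already met when the one before it is completed fails the run):
1. the reset knob is twisted to its stop (value of joint key above 0.92 rad), for 0.1 s.
2. the knob is let go and has sprung back (value of joint key below 0.1 rad and contact force between the fingers and tester below 0.3 N), for 0.1 s.
3. the lid is folded down onto its springs (value of joint swing below 0.06 rad), for 0.1 s.
4. the pin is through the lid and in the lower half's hole (z of pin in the frame of jig below 0.034 m and horizontal distance between pin and jig_hole below 0.004 m and angle between pin's own z axis and vertical below 0.08 rad), for 0.1 s.
At the end, for the whole second after the job is handed in: Lid shut (within 3.5 mm at the hole); pin through both holes (axis within 4 mm, tilt under 0.08 rad), flange on the lid (pin within 5 mm of home); fingers on the pin and pin pressing on the lid with over 2 N each; pin at rest; knob back (below 0.1 rad) (z of lid_hole in the frame of jig below 0.0565 m and z of pin in the frame of jig below 0.018 m and horizontal distance between pin and jig_hole below 0.004 m and angle between pin's own z axis and vertical below 0.08 rad and contact force between the fingers and pin above 2 N and contact force between pin and lid above 2 N and linear speed of pin below 0.02 m/s and value of joint key below 0.1 rad); the arm keeps its last pose, push and grip.
It fails at once if screwdriver disturbed (distance of screwdriver from where it was at the start of the episode above 0.03 m).
It fails at once if meter disturbed (distance of meter from where it was at the start of the episode above 0.03 m).
It fails at once if cup disturbed (distance of cup from where it was at the start of the episode above 0.03 m).
It also fails if it takes over 72 s, if anything falls off the work surface, if the arm or the gripper's body presses on something with over 40 N, if the wrist force passes 120 N, or if a joint passes its speed limit or range.

### The arm

A 7-joint arm with a two-finger parallel gripper is mounted at the origin on the work surface. World frame = base frame: x ahead of the robot, y to its left, z up, the work surface at z = 0. Lengths are in m, angles in rad, forces in N, time in s.
With the tool pointing down it reaches from about 0.425 to 0.875 m from the base axis. Payload 4.7 kg.
Tool frame: the origin (TCP) lies midway between the tips of the shut fingers; the grasp point (between the pads) lies 19 mm behind it; z points along the fingers, x is the direction in which the jaws open and shut, and the axes are right-handed (so a half turn about z gives the same grasp; the last joint's range is limited). The gripper opens to 85 mm and grips with 20 to 120 N. Pads are 22 mm wide; open, the fingers measure 114 mm over their backs; the gripper's body (76 mm by 85 mm) begins 54 mm behind the grasp point. The pads swing forward as they close: fully open they stand 13 mm farther back than shut.
Start: joints at [0.014, 0.321, -0.07, 1.45, 0.023, 1.371, -0.057], TCP at [0.65, -0, 0.194] pointing down, gripper open.
Joint ranges: [-2.86, 2.86], [-0.3, 2.09], [-1.38, 1.24], [0.06, 2.45], [-1.56, 4.7], [0.09, 2.05], [-2.69, 2.69]. Speed limits (rad/s): [2.57, 2.57, 3.14, 3.14, 3.14, 3.14, 3.14].

### API

Orientations are given as a unit quaternion [x, y, z, w].
In Python, from workcell import observe, snapshot, camera_info, bot gives the robot as it stands.
- The arm moves only by the shell command python3 -m jog 'ROWS' [OPENING] [FORCE]. ROWS is JSON, a list that holds one entry, the list of rows, each a list of 6 numbers: the shift along the tool's x, y, z in cm, then the turn, a rotation vector about the tool's x, y, z in rad. In form: [[[tx, ty, tz, rx, ry, rz], ...]]. A call has 1 to 20 rows; each row is the pose to reach, as a shift and turn from the pose commanded when the call began, along the tool's axes at that moment; what a row does not reach only later rows make up. A row lasts 1/10 s, in which the tool goes at most 50 mm and 8.59 degrees, less where a joint would pass 70% of its speed; a pose out of reach is approached as far as the arm can. A call with a gripper value outside its range is refused whole. OPENING is the finger opening in cm, from 0 to 8.54, set as the call begins (- or left out, the last holds). The fingers move at their own pace and stop on an object; FORCE is the grip in N (left out, the last holds). Time passes only in rows, so rows that repeat a pose let the fingers close. It gives the time, the measured TCP pose, the force and the opening at its end, in the units of the state.
- observe(): the state, without advancing time (a new reading comes with each control period).
- snapshot(name): name is "scene" or "side" or "wrist"; returns (picture, depth): 400x640x3 uint8, red, green, blue; 400x640 float32, m along the optical axis (not along the pixel's ray), 0 where there is no reading.
- camera_info(name): a dict with "fov_y" (degrees; the focal length in pixels is half the picture's height over the tangent of half this angle, whatever the lens; pixels are square), "cx", "cy" (the principal point, pixels), "k1" (the pictures are not rectified: a ray, as slopes to the right and down, at radius r is drawn at 1 + k1 r^2 times it, then the intrinsics apply), "world_from_camera" (4x4, takes a point from camera to world coordinates). Camera axes: x right, y down, z forward; pixel columns grow to the right and rows downward; lengths in m; the calibration is good to about 2 mm. A picture is of the moment at which its call begins: read the wrist's pose just before it. camera_info takes no time and is no camera call; for the wrist camera it gives the pose at the moment of the call.
- bot.job_done(): hands the job in, once; it reports no verdict.
The state is a dict: "t": time; "joint_positions": joint angles; "qd": joint speeds; "joint_efforts": joint torques, N m; "position": TCP position; "eef_rot": TCP orientation; "contact_force": force on the tool from outside, world axes, zero at the start; "torque": the same for the moment, N m; "finger_gap": opening from 0.0 (shut) to 1.0 (fully open).
Only numpy, scipy, OpenCV 4.12 (cv2) and the standard library are available. Lean on these libraries where they do the work, as an engineer would, in place of code of your own. Each camera call takes 0.05 s, during which the arm holds its last target.

## Working session

There is one attempt and no reset: what is moved stays moved. The work goes in short steps, Python scripts to look and compute and a shell command to move; the robot and the scene stay as the last step left them, time stands still between calls to the robot, and variables do not carry over. Pictures are saved under pics/ and viewed, and the job is handed in when it is done.

```bash
ls; mkdir -p pics
cat > h.py <<'E'
import numpy as np, cv2
from workcell import observe, snapshot, camera_info, bot
def K(ci):
    f=200/np.tan(np.radians(ci['fov_y'])/2); return f
def ray(ci,u,v):
    f=K(ci); xd=(u-ci['cx'])/f; yd=(v-ci['cy'])/f
    rd=np.hypot(xd,yd); r=rd
    for _ in range(30): r=rd/(1+ci['k1']*r*r)
    s=r/rd if rd>0 else 1
    return np.array([xd*s,yd*s,1.])
def W(ci): return np.array(ci['world_from_camera'])
def onplane(ci,u,v,z):
    T=W(ci); d=T[:3,:3]@ray(ci,u,v); o=T[:3,3]; return o+d*(z-o[2])/d[2]
def dpt(ci,dep,u,v):
    T=W(ci); return T[:3,:3]@(ray(ci,u,v)*dep[int(v),int(u)])+T[:3,3]
def proj(ci,p):
    T=W(ci); c=T[:3,:3].T@(np.array(p)-T[:3,3]); x,y=c[0]/c[2],c[1]/c[2]
    k=1+ci['k1']*(x*x+y*y); f=K(ci); return ci['cx']+f*x*k, ci['cy']+f*y*k
def snap(name,tag):
    ci=camera_info(name); im,d=snapshot(name)
    cv2.imwrite(f'pics/{tag}.png',cv2.cvtColor(im,cv2.COLOR_RGB2BGR)); np.savez(f'pics/{tag}.npz',im=im,d=d,**{k:np.array(v) for k,v in ci.items()})
    return im,d,ci
def load(tag):
    z=np.load(f'pics/{tag}.npz'); return z['im'],z['d'],{k:z[k] for k in ('fov_y','cx','cy','k1','world_from_camera')}
E
python3 - <<'E'
from h import *
for n in ('scene','side','wrist'):
    im,d,ci=snap(n,n+'0'); print(n,ci['fov_y'],ci['k1'],np.round(W(ci),3).tolist())
print(observe())
E
```

```text
pics
scene 52.89700997453004 0.01647450574915581 [[0.043, 0.708, -0.704, 1.193], [0.999, -0.017, 0.043, -0.011], [0.019, -0.706, -0.708, 0.666], [0.0, 0.0, 0.0, 1.0]]
side 49.99478112756392 -0.06990291156643816 [[-0.803, -0.4, 0.441, 0.2], [-0.595, 0.519, -0.613, 0.56], [0.016, -0.755, -0.655, 0.691], [0.0, 0.0, 0.0, 1.0]]
wrist 59.06248982697634 -0.028902201810518134 [[1.0, 0.0, -0.002, 0.65], [-0.0, -0.959, -0.284, 0.072], [-0.002, 0.284, -0.959, 0.373], [0.0, 0.0, 0.0, 1.0]]
{'t': 0.15, 'joint_positions': array([ 0.01410829,  0.32166767, -0.0700555 ,  1.45142104,  0.02260332,
        1.37079254, -0.0568901 ]), 'qd': array([ 1.22522613e-04, -2.21285889e-03, -4.45881457e-05, -3.71430491e-03,
        1.10687146e-03, -8.46736652e-04,  2.17895883e-03]), 'joint_efforts': array([ 4.86840745e-04, -4.94090402e+01, -3.82246608e-01, -3.14684451e+01,
        1.31496685e-02,  8.20941757e-03, -6.77807677e-07]), 'position': array([ 6.49527765e-01, -7.44195996e-05,  1.92651666e-01]), 'eef_rot': array([ 9.99999718e-01, -2.65951894e-07, -7.49722178e-04,  4.98150270e-05]), 'contact_force': array([-0.20123381, -0.65339327,  0.5097268 ]), 'torque': array([ 0.01148366, -0.00014255,  0.03936362]), 'finger_gap': 0.9999209625276703}
```

View pics/scene0.png

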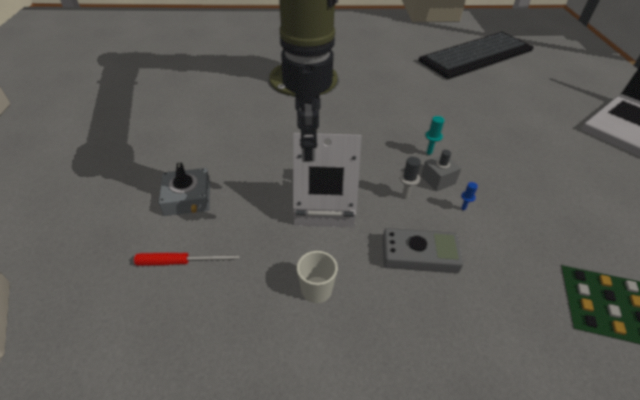

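View pics/side0.png

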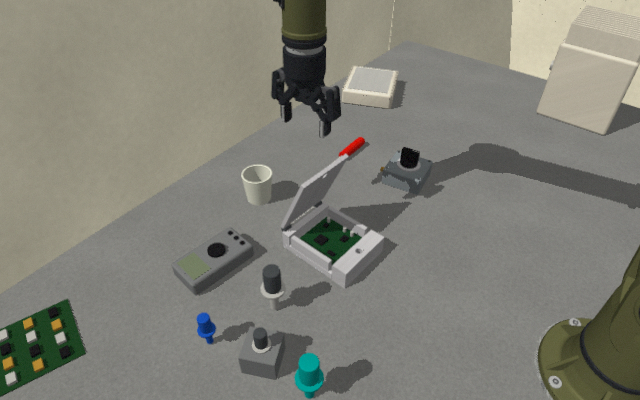

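View pics/wrist0.png

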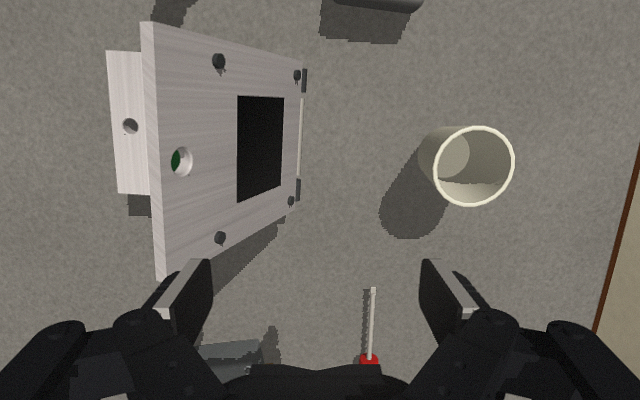

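Candidates for the pin:
- The grey pin in the grey block, at side (261,338) and scene (445,160).
- The bigger grey pin standing free, at side (272,283).
- The turquoise pin, at side (309,372).
- The blue pin, at side (206,325).

The description rules out the blue and turquoise pins and picks the smaller grey one, which is the one in the holder. I'll check that in a crop and measure the rest.

Run:
```python
from h import *
s,ds,cs=load('side0'); c,dc,cc=load('scene0'); w,dw,cw=load('wrist0')
a=cv2.resize(s[220:400,180:340],None,fx=2.5,fy=2.5); b=cv2.resize(c[100:220,390:500],None,fx=3,fy=3)
b=np.vstack([b,np.zeros((450-360,330,3),np.uint8)]); cv2.imwrite('pics/crop1.png',cv2.cvtColor(np.hstack([a,b]),cv2.COLOR_RGB2BGR))
def P(n,ci,d,pts):
    for u,v in pts: print(n,(u,v),np.round(dpt(ci,d,u,v),4))
P('side pinheadtop',cs,ds,[(260,332),(271,270)]); P('side holder top',cs,ds,[(247,345),(277,348),(262,357)])
P('side knob',cs,ds,[(409,154),(409,160)]); P('tester top',cs,ds,[(388,170),(425,168),(405,181)])
P('side bar',cs,ds,[(375,237),(340,270),(359,251),(368,255)]); P('side lid',cs,ds,[(345,165),(290,220),(320,190)])
P('scene pin',cc,dc,[(446,155)]); P('scene knob',cc,dc,[(180,165),(182,183)]); P('tester top',cc,dc,[(165,190),(203,178),(203,192)])
P('wrist bar',cw,dw,[(112,60),(125,185),(122,90)]); P('wrist lid',cw,dw,[(160,40),(165,265),(295,75),(285,200),(210,150)])
P('cup',cw,dw,[(436,165),(512,165),(475,130),(475,204)])
```

```text
side pinheadtop (260, 332) [0.4895 0.319  0.0885]
side pinheadtop (271, 270) [0.545  0.228  0.1121]
side holder top (247, 345) [0.5081 0.3347 0.0509]
side holder top (277, 348) [0.466  0.3086 0.0501]
side holder top (262, 357) [0.4752 0.3348 0.0487]
side knob (409, 154) [ 0.5361 -0.2682  0.0815]
side knob (409, 160) [ 0.5324 -0.2659  0.0662]
tester top (388, 170) [ 0.5667 -0.2265  0.0426]
tester top (425, 168) [ 0.4945 -0.2856  0.0472]
tester top (405, 181) [ 0.5181 -0.2291  0.0298]
side bar (375, 237) [ 0.4709 -0.0053  0.0468]
side bar (340, 270) [0.4795 0.1093 0.0452]
side bar (359, 251) [0.4799 0.0407 0.0385]
side bar (368, 255) [0.46   0.0378 0.0372]
side lid (345, 165) [ 0.6947 -0.2274 -0.0012]
side lid (290, 220) [0.6219 0.0866 0.0775]
side lid (320, 190) [0.5984 0.0162 0.123 ]
scene pin (446, 155) [0.4992 0.3185 0.0851]
scene knob (180, 165) [ 0.5266 -0.2709  0.09  ]
scene knob (182, 183) [ 0.5587 -0.2655  0.0671]
tester top (165, 190) [ 0.5535 -0.3085  0.042 ]
tester top (203, 178) [ 0.5179 -0.2321  0.0431]
tester top (203, 192) [ 0.5636 -0.2248  0.0439]
wrist bar (112, 60) [0.4711 0.1032 0.0465]
wrist bar (125, 185) [ 0.4659 -0.0098  0.0463]
wrist bar (122, 90) [0.4755 0.0779 0.045 ]
wrist lid (160, 40) [0.579  0.0969 0.2006]
wrist lid (165, 265) [ 0.5695 -0.0141  0.204 ]
wrist lid (295, 75) [0.6331 0.088  0.0763]
wrist lid (285, 200) [ 0.6228 -0.0153  0.0781]
wrist lid (210, 150) [0.5882 0.0419 0.1685]
cup (436, 165) [0.7526 0.0152 0.0757]
cup (512, 165) [0.8186 0.0154 0.0755]
cup (475, 130) [0.782  0.0451 0.077 ]
cup (475, 204) [ 0.7909 -0.0198  0.0753]
```

View pics/crop1.png

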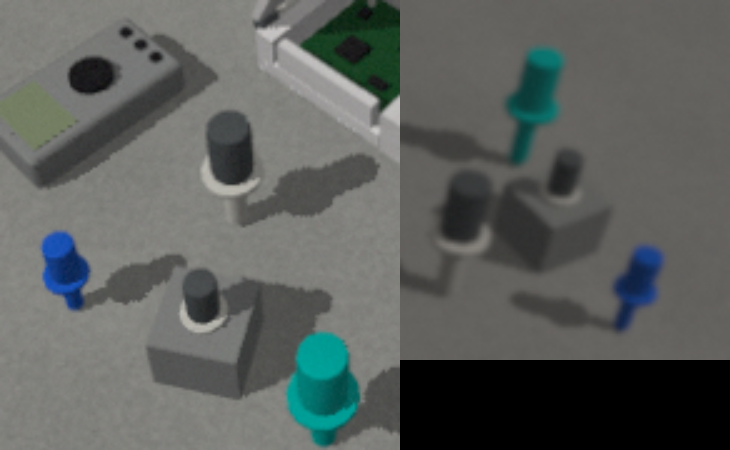

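The crop confirms it: the thinner grey pin sits in the block at side (261,338), and the free-standing grey pin is the bigger one. Next I'll measure the jig hole, lid angle and knob pose.

Run:
```python
from h import *
s,ds,cs=load('side0'); c,dc,cc=load('scene0'); w,dw,cw=load('wrist0')
print('jighole', onplane(cw,130,126,.045))
# bar front edges in wrist
for p in [(106,52),(118,193),(140,51)]: print('barcorner',p,np.round(onplane(cw,*p,.045),4))
# lid plane fit from wrist depth
pts=np.array([dpt(cw,dw,u,v) for v in range(40,260,4) for u in range(158,232,4)])
m=(pts[:,2]>.11); pts=pts[m]
ctr=np.median(pts,0); 
for _ in range(5):
    U,S,V=np.linalg.svd(pts-pts.mean(0)); n=V[2]; r=(pts-pts.mean(0))@n; pts=pts[abs(r)<max(2*r.std(),.001)]
n=n*np.sign(n[2]); print('lid normal',n,'tilt',np.arccos(n[2]),'az',np.arctan2(n[1],n[0]),len(pts),r.std())
T=W(cw);d=T[:3,:3]@ray(cw,182,161);o=T[:3,3];print('lidhole',o+d*((pts.mean(0)-o)@n)/(d@n))
# knob
for n_,im,d,ci,box in (('side',s,ds,cs,(385,430,140,185)),('scene',c,dc,cc,(160,205,150,200))):
    P=[]
    for v in range(box[2],box[3]):
        for u in range(box[0],box[1]):
            if im[v,u].max()<60:
                p=dpt(ci,d,u,v)
                if .062<p[2]<.095: P.append(p)
    P=np.array(P); q=P[:,:2]-P[:,:2].mean(0); U,S,V=np.linalg.svd(q); print(n_,len(P),P.mean(0),np.degrees(np.arctan2(V[0,1],V[0,0])),S/np.sqrt(len(P)),P[:,2].min(),P[:,2].max())
a=cv2.resize(s[135:205,365:445],None,fx=5,fy=5); b=cv2.resize(c[150:220,150:220],None,fx=5,fy=5)
cv2.imwrite('pics/crop2.png',cv2.cvtColor(np.hstack([a,b]),cv2.COLOR_RGB2BGR))
```

```text
jighole [0.47831847 0.04596463 0.045     ]
barcorner (106, 52) [0.4659 0.11   0.045 ]
barcorner (118, 193) [ 0.457  -0.0181  0.045 ]
barcorner (140, 51) [0.4963 0.1104 0.045 ]
lid normal [ 0.91987573 -0.06219084  0.38724792] tilt 1.1731515983821663 az -0.06750514129272099 928 0.00042503021237195467
lidhole [0.57931578 0.03931004 0.18995246]
side 216 [ 0.53435229 -0.26840408  0.07905405] -172.51801087727316 [0.01273897 0.00312432] 0.062009451598961096 0.0935995111055713
scene 170 [ 0.54531913 -0.26972977  0.08075455] 1.4854213936323966 [0.01238336 0.00403914] 0.062074286526414335 0.09127753593051025
```

View pics/crop2.png

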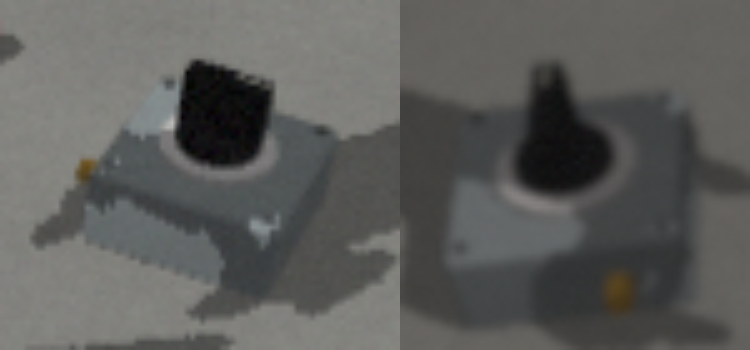

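The scene crop shows the knob bar (dark, crop pixel (555,110)) running roughly along world x, at about (0.537,-0.270). The lid is folded open about 1.09 rad and the jig yaw is about -0.07. I'll move above the tester, clear of the lid, and turn the jaws 90°.

```bash
python3 -m jog '[[[0,2,-4,0,0,0],[0,6,-4,0,0,-0.1],[0,11,-4,0,0,-0.25],[-4,16,-4,0,0,-0.4],[-8,21,-4,0,0,-0.55],[-11.3,25,-3,0,0,-0.7],[-11.3,27,-2.7,0,0,-0.85],[-11.3,27,-2.7,0,0,-1.0],[-11.3,27,-2.7,0,0,-1.15],[-11.3,27,-2.7,0,0,-1.3],[-11.3,27,-2.7,0,0,-1.45],[-11.3,27,-2.7,0,0,-1.57],[-11.3,27,-2.7,0,0,-1.57],[-11.3,27,-2.7,0,0,-1.57],[-11.3,27,-2.7,0,0,-1.57]]]' 5
python3 - <<'E'
from h import *
s=observe(); print(s['t'],s['position'],s['eef_rot'],s['joint_positions'],s['finger_gap'])
im,d,ci=snap('wrist','w1')
print(proj(ci,[.537,-.27,.091]))
E
```

```text
t: 1.65
position: [0.537, -0.27, 0.2204]
eef_rot: [0.708, 0.706, -0.0, -0.0]
contact_force: [-0.3, 0.5, 0.1]
finger_gap: 0.584
1.65 [ 0.53696694 -0.27000225  0.22041761] [ 7.08208205e-01  7.06003636e-01 -3.49268420e-05 -5.83730036e-05] [ 0.4865807   0.20739103 -0.07603541  1.53827762  0.01590463  1.39666207
  1.97708925] 0.5836140754704692
(np.float64(315.3334467652546), np.float64(178.84886002490603))
```

View pics/w1.png

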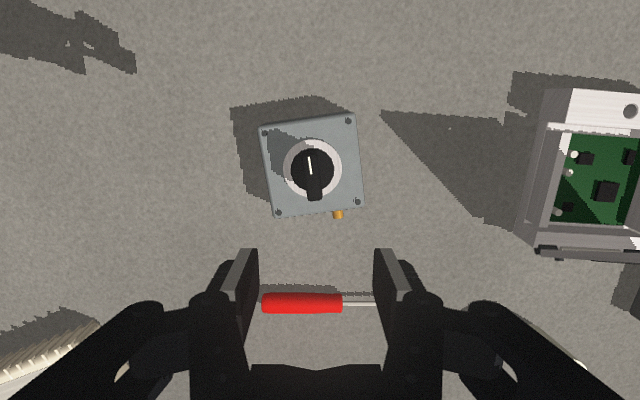

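The wrist view shows the tester box at (258–365, 112–217) with the knob's bar from about (310,150) to (315,200). I'll fit the top face of the bar from depth.

Run:
```python
from h import *
im,d,ci=load('w1')
P=[];Q=[]
for v in range(105,225):
    for u in range(250,370):
        p=dpt(ci,d,u,v)
        if im[v,u].max()<45 or (im[v,u].min()>150 and p[2]>.08):
            if p[2]>.083: P.append(p[:3])
        if .040<p[2]<.049: Q.append(p[:2])
P=np.array(P);Q=np.array(Q,dtype=np.float32)
r=cv2.minAreaRect((P[:,:2]*1000).astype(np.float32)); print(len(P),P.mean(0),P[:,2].max(),r); print(cv2.boxPoints(r))
rq=cv2.minAreaRect(Q*1000); print('box',rq)
crop=cv2.resize(im[100:225,245:370],None,fx=4,fy=4); cv2.imwrite('pics/crop3.png',cv2.cvtColor(crop,cv2.COLOR_RGB2BGR))
```

```text
412 [ 0.52934038 -0.27468528  0.09487514] 0.40098735972759525 ((511.4817199707031, -274.99920654296875), (91.70784759521484, 16.330904006958008), 3.239450693130493)
[[ 465.23962 -269.43796]
 [ 466.16248 -285.74277]
 [ 557.7238  -280.56046]
 [ 556.80096 -264.25565]]
box ((536.0216674804688, -273.44781494140625), (100.26329803466797, 100.29895782470703), 7.86252498626709)
```

View pics/crop3.png

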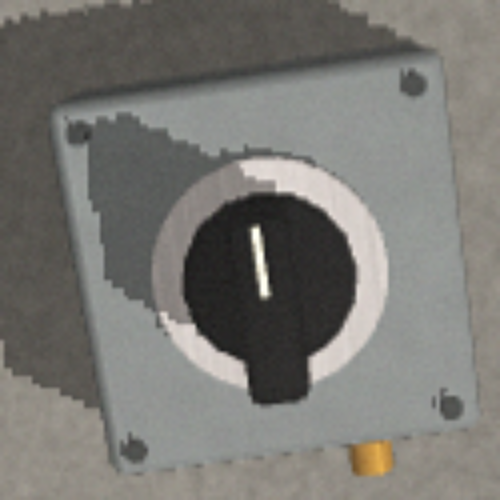

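The knob measures: box centre (0.536,-0.2734), box yaw 7.9°, and the bar's white mark agrees at about 8.7°. I'll descend to grip height with the jaws across the bar.

```bash
python3 -m jog '[[[-0.3,-0.1,4,0,0,-0.1],[-0.3,-0.1,8,0,0,-0.14],[-0.3,-0.1,12,0,0,-0.14],[-0.3,-0.1,14.5,0,0,-0.14],[-0.3,-0.1,15.8,0,0,-0.14],[-0.3,-0.1,15.8,0,0,-0.14],[-0.3,-0.1,15.8,0,0,-0.14]]]'; python3 -c "
from h import *
im,d,ci=snap('wrist','w2')"
```

```text
t: 2.4
position: [0.537, -0.2735, 0.0639]
eef_rot: [0.656, 0.754, 0.0, 0.001]
contact_force: [-0.1, 0.6, -0.4]
finger_gap: 0.587
```

View pics/w2.png

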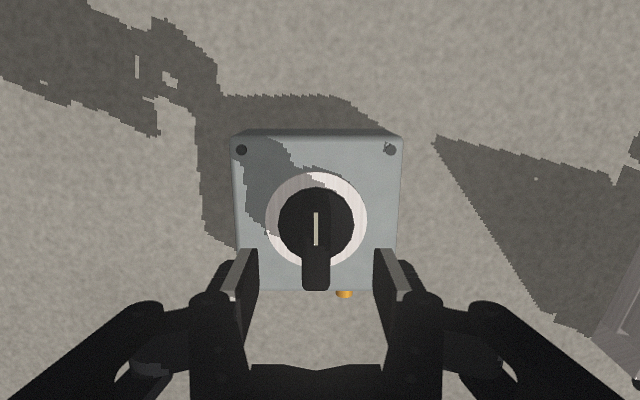

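The bar runs vertically at u=316, centred between the fingers, so I'll close and grip.

```bash
python3 -m jog '[[[0,0,0,0,0,0],[0,0,0,0,0,0],[0,0,0,0,0,0],[0,0,0,0,0,0],[0,0,0,0,0,0],[0,0,0,0,0,0],[0,0,0,0,0,0]]]' 0 60; python3 -c "
from h import *
im,d,ci=snap('wrist','w3'); print(proj(ci,[.536,-.2734,.091]),observe()['torque'])"
```

```text
t: 3.15
position: [0.536, -0.273, 0.0625]
eef_rot: [0.656, 0.755, -0.0, -0.0]
contact_force: [0.8, -0.2, -0.3]
finger_gap: 0.001
(np.float64(314.2386497761962), np.float64(254.34755462266077)) [-0.04379107 -0.03434466 -0.01589024]
```

View pics/w3.png

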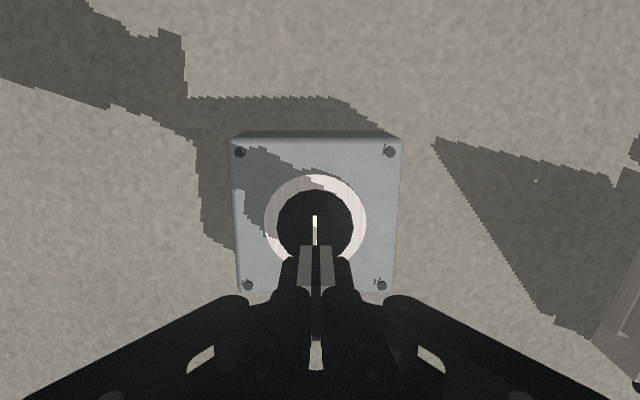

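The opening reads 0.001, fully shut, even though the bar should be between the pads. I need to see where the fingers and bar really are.

Run:
```python
from h import *
im,d,ci=load('w3')
for p in ([.536,-.273,.0625],[.536,-.273,.0815],[.536,-.273,.091]): print(p,proj(ci,p))
for p in [(305,255),(326,255),(305,285),(326,285),(316,230),(316,255),(316,270),(316,300),(316,320),(300,225),(335,225)]: print(p,np.round(dpt(ci,d,*p),4),im[p[1],p[0]])
snap('side','s3'); im2=load('s3')[0]
snap('scene','c3'); im3=load('c3')[0]
a=cv2.resize(im2[90:210,350:470],None,fx=4,fy=4);b=cv2.resize(im3[110:230,130:210],None,fx=4,fy=4)
cv2.imwrite('pics/crop4.png',cv2.cvtColor(np.hstack([a,b]),cv2.COLOR_RGB2BGR))
cr=cv2.resize(im[160:400,220:420],None,fx=2.5,fy=2.5);cr=cv2.convertScaleAbs(cr,alpha=1.8,beta=20);cv2.imwrite('pics/crop5.png',cv2.cvtColor(cr,cv2.COLOR_RGB2BGR))
```

```text
[0.536, -0.273, 0.0625] (np.float64(315.1645571310135), np.float64(232.04303566587257))
[0.536, -0.273, 0.0815] (np.float64(315.11113913943086), np.float64(246.21116333443132))
[0.536, -0.273, 0.091] (np.float64(315.08006312592056), np.float64(254.45525816286076))
(305, 255) [ 0.5261 -0.2784  0.1139] [92 90 85]
(326, 255) [ 0.5245 -0.2702  0.1149] [90 90 84]
(305, 285) [ 0.5258 -0.2778  0.1377] [85 83 81]
(326, 285) [ 0.5247 -0.2708  0.1379] [89 88 82]
(316, 230) [ 0.5236 -0.2743  0.0914] [177 173 154]
(316, 255) [ 0.5259 -0.274   0.113 ] [39 36 37]
(316, 270) [ 0.525  -0.2741  0.1275] [34 29 28]
(316, 300) [ 0.5297 -0.2735  0.1397] [30 28 27]
(316, 320) [ 0.5392 -0.2722  0.1372] [24 23 25]
(300, 225) [ 0.5231 -0.2819  0.0889] [38 36 34]
(335, 225) [ 0.5324 -0.2623  0.057 ] [46 44 43]
```

View pics/crop4.png

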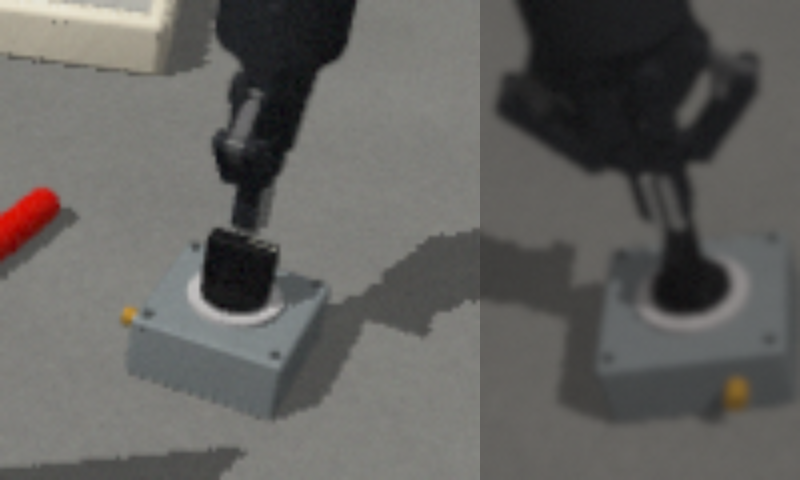

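View pics/crop5.png

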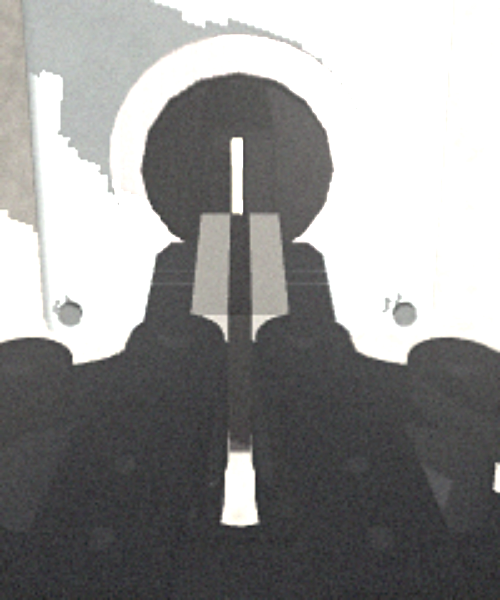

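The pictures contradict the state. The shut fingertips sit on top of the bar, above z=0.091, although the TCP is reported at z=0.0625. I'll measure the tip-to-TCP offset from depth in several pictures.

Run:
```python
from h import *
for tag,tcp in (('wrist0',(.6495,0,.1927)),('w1',(.537,-.27,.2204)),('w2',(.537,-.2735,.0639)),('w3',(.536,-.273,.0625))):
    im,d,ci=load(tag); T=W(ci); print(tag,'cam',np.round(T[:3,3],4),'camz',np.round(T[:3,2],3),'cam-tcp',np.round(T[:3,3]-tcp,4))
    for v in (246,250,256,262,270):
        for u in ([303,308,324,329] if tag=='w3' else [180,195,205,240,250,380,390,430,440]):
            if d[v,u]<.22 and d[v,u]>0: print(tag,u,v,round(float(d[v,u]),4),np.round(dpt(ci,d,u,v)-tcp,4))
im,d,ci=load('s3')
for p in [(413,140),(412,143),(411,145),(410,147),(409,150),(412,152),(409,156)]: print('side',p,np.round(dpt(ci,d,*p),4))
print('side proj tcp',proj(ci,[.536,-.273,.0625]),proj(ci,[.536,-.273,.091]),proj(ci,[.536,-.273,.105]))
```

```text
wrist0 cam [0.65   0.0723 0.3731] camz [-0.002 -0.284 -0.959] cam-tcp [0.0005 0.0723 0.1804]
wrist0 180 246 0.194 [-0.0747 -0.0073  0.0018]
wrist0 195 246 0.2079 [-0.0711 -0.0129 -0.011 ]
wrist0 205 246 0.2155 [-0.0676 -0.016  -0.018 ]
wrist0 180 250 0.1949 [-0.075  -0.0097  0.0016]
wrist0 195 250 0.2074 [-0.071  -0.015  -0.0099]
wrist0 205 250 0.2167 [-0.068  -0.0189 -0.0185]
wrist0 180 256 0.195 [-0.0751 -0.013   0.0025]
wrist0 195 256 0.2084 [-0.0713 -0.0188 -0.0098]
wrist0 205 256 0.2171 [-0.0681 -0.0226 -0.0177]
wrist0 180 262 0.1961 [-0.0755 -0.0167  0.0024]
wrist0 195 262 0.1336 [-0.0455  0.0117  0.0591]
wrist0 205 262 0.1369 [-0.0428  0.0102  0.0561]
wrist0 430 262 0.1337 [0.0438 0.0116 0.0588]
wrist0 440 262 0.1335 [0.0475 0.0117 0.059 ]
wrist0 180 270 0.198 [-0.0763 -0.0219  0.002 ]
wrist0 195 270 0.1291 [-0.044   0.0109  0.0641]
wrist0 205 270 0.1366 [-0.0427  0.0073  0.0572]
wrist0 430 270 0.1303 [0.0427 0.0103 0.0627]
wrist0 440 270 0.1285 [0.0458 0.0111 0.0643]
w1 cam [ 0.4652 -0.2694  0.401 ] camz [ 0.282 -0.002 -0.959] cam-tcp [-0.0718  0.0006  0.1806]
w1 240 250 0.14
[... 2382 characters left out ...]
47 [-0.0114  0.0038  0.0581]
w3 303 270 0.1283 [-0.0102 -0.0058  0.0647]
w3 308 270 0.1283 [-0.0104 -0.004   0.0647]
w3 324 270 0.129 [-0.0109  0.0018  0.0641]
w3 329 270 0.128 [-0.0116  0.0035  0.065 ]
side (413, 140) [ 0.5285 -0.2588  0.1308]
side (412, 143) [ 0.53   -0.2596  0.1212]
side (411, 145) [ 0.5322 -0.2611  0.1137]
side (410, 147) [ 0.5351 -0.2643  0.1049]
side (409, 150) [ 0.5379 -0.2681  0.0928]
side (412, 152) [ 0.5292 -0.268   0.0907]
side (409, 156) [ 0.5332 -0.2634  0.0795]
side proj tcp (np.float64(408.82334801378784), np.float64(159.36492448176168)) (np.float64(410.5024999567712), np.float64(149.9887470894788)) (np.float64(411.346475503113), np.float64(145.2642325038682))
```

Both the wrist depth and the side camera put the real fingertips, when shut, about 42 mm behind the reported TCP along the tool z axis. The lateral offset is about 0, and fully open it is +56 mm, which fits the 13 mm swing. From here on I take tip z = reported z + 0.042 and grasp z = reported z + 0.061. I'll reopen and go 43 mm lower.

```bash
python3 -m jog '[[[0,0,0,0,0,0],[0,0,0,0,0,0],[0,0,0,0,0,0],[0,0,0,0,0,0],[0,0,0,0,0,0],[0,0,1.5,0,0,0],[0,0,3,0,0,0],[0,0,4.3,0,0,0],[0,0,4.3,0,0,0],[0,0,4.3,0,0,0]]]' 5; python3 -m jog '[[[0,0,0,0,0,0],[0,0,0,0,0,0],[0,0,0,0,0,0],[0,0,0,0,0,0],[0,0,0,0,0,0],[0,0,0,0,0,0]]]' 0 60; python3 -c "
from h import *
im,d,ci=snap('wrist','w4'); print(observe()['torque'])"
```

```text
t: 4.3
position: [0.5355, -0.2728, 0.0186]
eef_rot: [0.656, 0.755, -0.0, -0.001]
contact_force: [-0.1, -0.2, -0.4]
finger_gap: 0.585
t: 4.9
position: [0.5366, -0.2735, 0.0204]
eef_rot: [0.656, 0.755, 0.0, 0.001]
contact_force: [-0.6, -0.5, 4.6]
finger_gap: 0.158
[-0.0964694   0.09980558 -0.08204129]
```

View pics/w4.png

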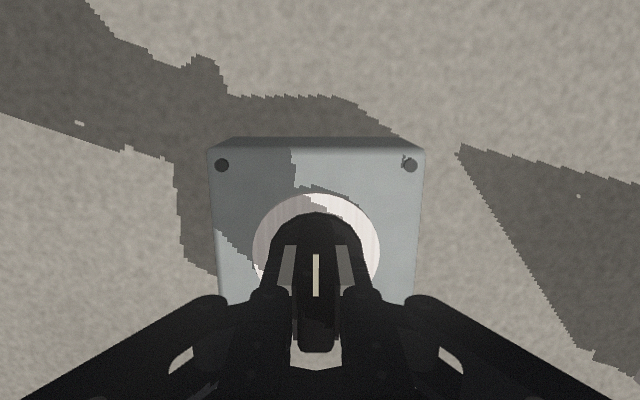

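The bar is gripped: the opening of 0.158 is about 13.5 mm, and the bar shows between the pads at (316,275). Now I'll twist it clockwise.

```bash
python3 -m jog '[[[0,0,0,0,0,0.12],[0,0,0,0,0,0.25],[0,0,0,0,0,0.38],[0,0,0,0,0,0.51],[0,0,0,0,0,0.64],[0,0,0,0,0,0.77],[0,0,0,0,0,0.88],[0,0,0,0,0,0.96],[0,0,0,0,0,1.02],[0,0,0,0,0,1.04],[0,0,0,0,0,1.04],[0,0,0,0,0,1.04],[0,0,0,0,0,1.04]]]'; python3 -c "
from h import *
im,d,ci=snap('wrist','w5'); s=observe(); print(s['torque'],s['joint_positions'][6],s['contact_force'])"
```

```text
t: 6.25
position: [0.5365, -0.2739, 0.0204]
eef_rot: [0.944, 0.331, -0.0, 0.001]
contact_force: [-0.9, -1.3, 5.5]
finger_gap: 0.154
[-0.26247671  0.20772445  1.44556834] 1.125198621793468 [-1.44267079 -1.87512342  5.33334478]
```

View pics/w5.png

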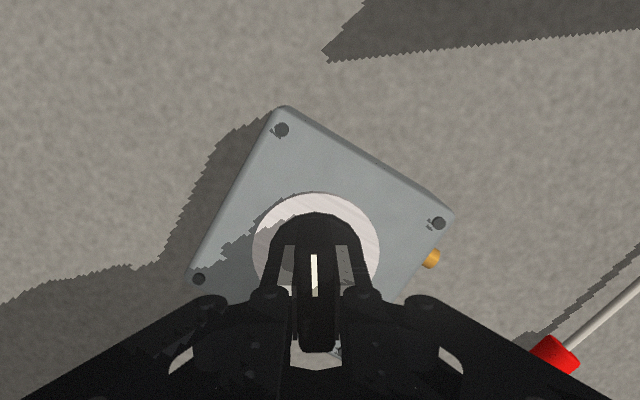

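The wrist turned 1.04 rad, and the moment of 1.45 N·m is far above the 0.23 N·m spring, so the knob is on its stop. I'll bring it back while held, then let go.

```bash
python3 -m jog '[[[0,0,0,0,0,-0.14],[0,0,0,0,0,-0.28],[0,0,0,0,0,-0.42],[0,0,0,0,0,-0.56],[0,0,0,0,0,-0.7],[0,0,0,0,0,-0.84],[0,0,0,0,0,-0.96],[0,0,0,0,0,-1.03],[0,0,0,0,0,-1.03],[0,0,0,0,0,-1.03]]]'; python3 -m jog '[[[0,0,0,0,0,0],[0,0,0,0,0,0],[0,0,0,0,0,0],[0,0,0,0,0,0],[0,0,0,0,0,0],[0,0,0,0,0,0]]]' 5;  python3 -c "
from h import *
im,d,ci=snap('wrist','w6')"
```

```text
t: 7.3
position: [0.5366, -0.2735, 0.0204]
eef_rot: [0.66, 0.751, 0.0, 0.001]
contact_force: [-0.4, 0.2, 6.4]
finger_gap: 0.155
t: 7.9
position: [0.536, -0.2729, 0.0194]
eef_rot: [0.66, 0.751, -0.0, -0.0]
contact_force: [-0.1, -0.7, 0.5]
finger_gap: 0.582
```

View pics/w6.png

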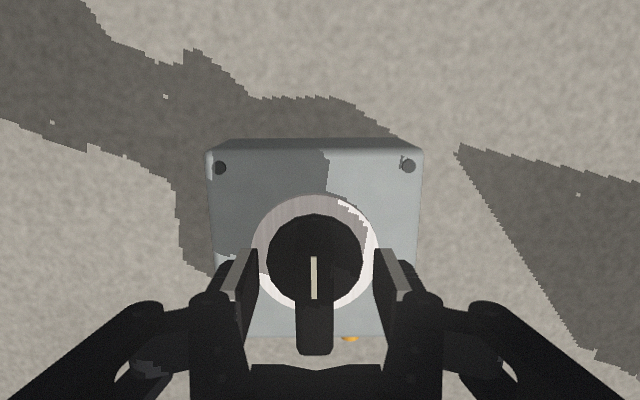

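The knob is back in line with its box: the mark is vertical at (314,278) and the fingers are clear of it. Next I'll rise, shut the fingers and cross to the lid's outer side. The tool x axis goes along the jig's y.

```bash
python3 -m jog '[[[0,0,-4,0,0,0],[0,0,-8,0,0,0],[0,0,-13,0,0,0.1],[0,0,-18,0,0,0.2],[4,3,-19,0,0,0.2],[8.5,5,-19,0,0,0.2],[13,7,-19,0,0,0.2],[17.5,9.5,-19,0,0,0.2],[22,12,-19,0,0,0.2],[26.5,14,-19,0,0,0.2],[30,15.5,-18,0,0,0.2],[32.5,15.7,-18,0,0,0.2],[32.5,15.7,-18,0,0,0.2],[32.5,15.7,-18,0,0,0.2]]]' 0 60
python3 - <<'E'
from h import *
im,d,ci=snap('wrist','w7'); snap('side','s7'); snap('scene','c7')
im,d,ci=load('wrist0')
def lid(u,v):
    T=W(ci);dd=T[:3,:3]@ray(ci,u,v);o=T[:3,3];n=np.array([.9199,-.0622,.3872]);p0=np.array([.5793,.0393,.19]);p=o+dd*((p0-o)@n)/(dd@n)
    return p, (p[2]-.045)/np.sin(1.173)
for p in [(237,95),(284,98),(237,202),(182,161),(150,40),(219,62)]: print(p,lid(*p))
H=np.array([.632,.045])
for th in (1.17,1.0,.8,.6,.4,.2,.1,.05):
    r=.145;c,s=np.cos(th),np.sin(th); x=H[0]-r*c+.008*s+.011; z=H[1]+r*s+.008*c-.042; print(th,round(x,4),round(z,4))
print(observe()['position'],observe()['eef_rot'])
E
```

```text
t: 9.35
position: [0.6498, 0.0696, 0.1995]
eef_rot: [0.731, 0.682, -0.0, 0.0]
contact_force: [0.4, -0.9, -0.2]
finger_gap: 0.0
(237, 95) (array([0.60065106, 0.07266228, 0.14463402]), np.float64(0.10807266326623677))
(284, 98) (array([0.62483   , 0.07038604, 0.08682464]), np.float64(0.045367043981185))
(237, 202) (array([0.59619879, 0.00281424, 0.14399118]), np.float64(0.1073753840394031))
(182, 161) (array([0.57931817, 0.03931116, 0.18995863]), np.float64(0.157236116728427))
(150, 40) (array([0.57658746, 0.09624475, 0.20559202]), np.float64(0.1741935926722277))
(219, 62) (array([0.59501573, 0.09067906, 0.16091652]), np.float64(0.12573424103189476))
1.17 0.5938 0.1396
1.0 0.5714 0.1293
0.8 0.5477 0.1126
0.6 0.5278 0.0915
0.4 0.5126 0.0668
0.2 0.5025 0.0396
0.1 0.4995 0.0254
0.05 0.4986 0.0182
[0.65012158 0.06701927 0.19977187] [ 7.32720457e-01  6.80529424e-01 -2.11552653e-04  6.24311876e-04]
```

View pics/s7.png

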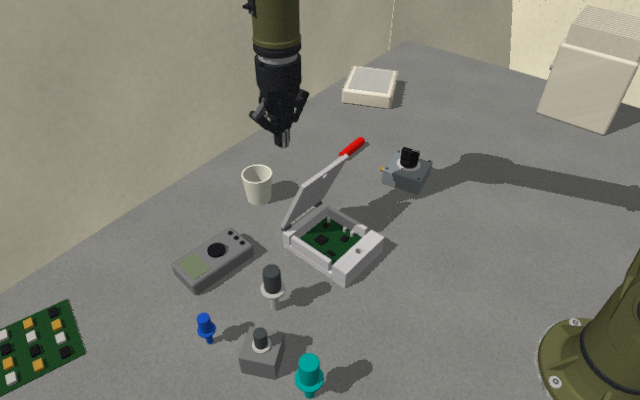

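View pics/w7.png

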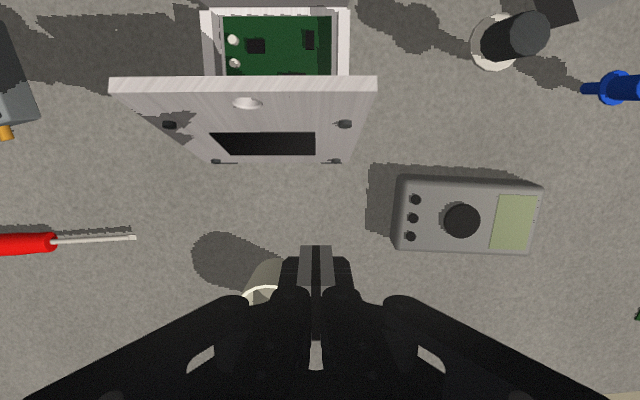

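The side view shows the gripper at (280,120), above and beyond the open lid. The lid's outer face is clear of it in the wrist view, with its edge at v≈85. I'll start the fold along the computed arc.

```bash
python3 -m jog '[[[-0.5,-2,3,0,0,0],[-0.5,-3,5.5,0,0,0],[-0.5,-4.6,5.8,0,0,0],[-0.5,-5.6,6.0,0,0,0],[-0.5,-6.8,6.5,0,0,0],[-0.5,-7.9,7.0,0,0,0],[-0.5,-9.0,7.8,0,0,0],[-0.5,-10.2,8.7,0,0,0],[-0.5,-11.2,9.7,0,0,0],[-0.5,-12.2,10.8,0,0,0],[-0.5,-12.2,10.8,0,0,0],[-0.5,-12.2,10.8,0,0,0]]]'; python3 -c "
from h import *
snap('side','s8')"
```

```text
t: 10.7
position: [0.5287, 0.0725, 0.0925]
eef_rot: [0.732, 0.681, 0.001, 0.001]
contact_force: [0.9, 0.8, 0.2]
finger_gap: -0.003
```

View pics/s8.png

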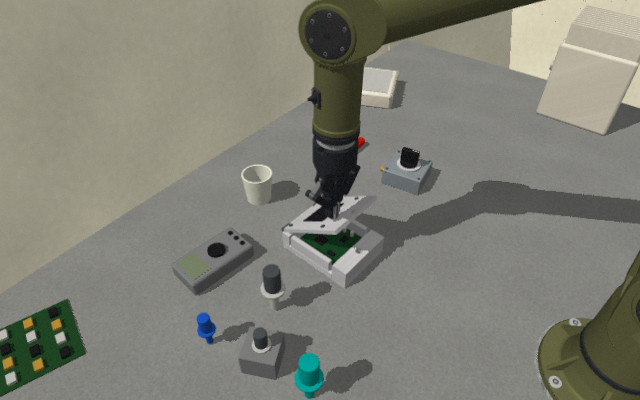

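The side view shows the lid about halfway down, with the fingers on its outer face at (330,215). I'll continue onto the springs.

```bash
python3 -m jog '[[[0,-0.8,1.2,0,0,0],[0,-1.5,2.5,0,0,0],[0,-2.0,3.9,0,0,0],[0,-2.5,5.2,0,0,0],[0,-2.7,5.9,0,0,0],[0,-2.8,6.6,0,0,0],[0,-2.9,7.1,0,0,0],[0,-2.9,7.3,0,0,0],[0,-2.9,7.3,0,0,0],[0,-2.9,7.3,0,0,0]]]'
```

```text
t: 11.75
position: [0.499, 0.0754, 0.019]
eef_rot: [0.732, 0.682, 0.0, 0.0]
contact_force: [-2.2, 1.5, 5.8]
finger_gap: -0.002
```

The contact force of 5.8 N up means the lid is below its rest angle and on its springs. I'll lift off, cross to above the pin and check everything with the cameras.

```bash
python3 -m jog '[[[0,0,-3,0,0,0],[0,0,-7,0,0,0],[0,0,-11,0,0,0],[2,0,-16,0,0,0],[6,-0.5,-18,0,0,0],[10.5,-1,-18,0,0,0],[15,-1.5,-18,0,0,0],[19.5,-2,-18,0,0,0],[23,-2.5,-18,0,0,0],[24.3,-2.6,-18,0,0,0],[24.3,-2.6,-18,0,0,0],[24.3,-2.6,-18,0,0,0],[24.3,-2.6,-18,0,0,0]]]' 5 60; python3 -c "
from h import *
print(observe()['position'])
for n in ('wrist','side','scene'): snap(n,n+'9')
im,d,ci=load('wrist9')
a=load('side9')[0];b=load('scene9')[0]
cv2.imwrite('pics/both9.png',cv2.cvtColor(np.hstack([cv2.resize(a[120:370,150:460],(400,322)),cv2.resize(b[90:290,270:490],(354,322))]),cv2.COLOR_RGB2BGR))"
```

```text
t: 13.05
position: [0.4912, 0.3169, 0.1984]
eef_rot: [0.733, 0.68, -0.0, 0.001]
contact_force: [0.4, -0.5, 0.1]
finger_gap: 0.588
[0.49116866 0.31686212 0.19839116]
```

View pics/wrist9.png

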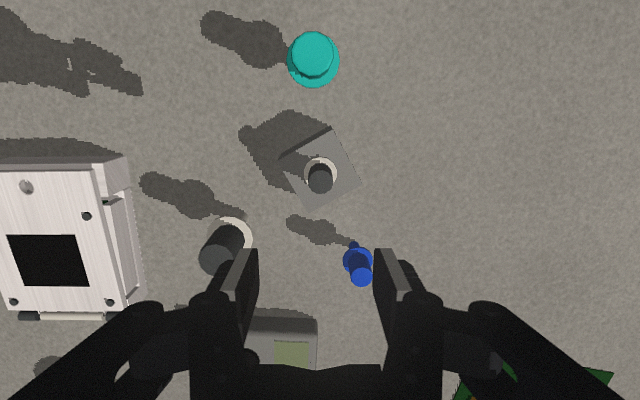

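View pics/both9.png

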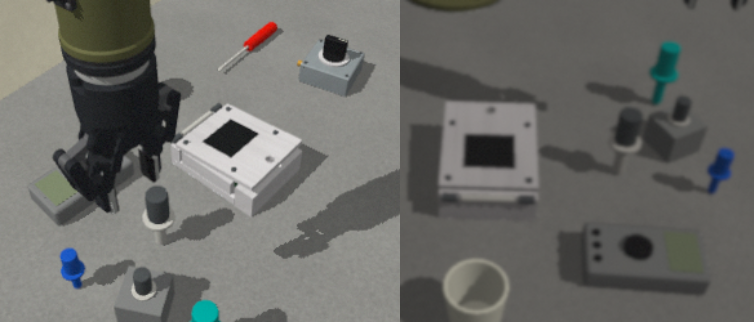

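The lid is down and sits slightly ajar in both outside views. In the wrist view the pin's head is at about (320,180), with the big grey pin at (222,250), blue at (360,270) and teal at (313,55). I'll measure these.

Run:
```python
from h import *
im,d,ci=load('wrist9')
def top(box,zmin,zmax,name):
    P=[]
    for v in range(box[2],box[3]):
        for u in range(box[0],box[1]):
            if d[v,u]>.2 or name!='x':
                p=dpt(ci,d,u,v)
                if zmin<p[2]<zmax: P.append(p)
    P=np.array(P); (c,r)=cv2.minEnclosingCircle((P[:,:2]*1000).astype(np.float32)); print(name,len(P),np.round(P.mean(0),4),np.round(c,1),round(r,1),'zmax',P[:,2].max())
top((300,345,155,205),.084,.094,'pinhead'); top((300,345,155,205),.051,.057,'flange')
top((195,255,215,280),.105,.125,'bighead'); top((340,378,240,290),.05,.2,'blue'); top((285,345,25,95),.095,.2,'teal')
P=[]
pts=[dpt(ci,d,u,v) for v in range(165,320,4) for u in range(4,110,4)]
pts=np.array([p for p in pts if .045<p[2]<.08]); 
for _ in range(6):
    m=pts.mean(0); n=np.linalg.svd(pts-m)[2][2]; r=(pts-m)@n; pts=pts[abs(r)<max(2*r.std(),.0008)]
n*=np.sign(n[2]); print('lid tilt',np.arccos(n[2]),np.arctan2(n[1],n[0]),len(pts))
T=W(ci);dd=T[:3,:3]@ray(ci,26,186);o=T[:3,3];print('lidhole',o+dd*((m-o)@n)/(dd@n))
c=cv2.resize(im[140:220,280:370],None,fx=6,fy=6); l=cv2.resize(im[160:215,0:60],None,fx=6,fy=6)
cv2.imwrite('pics/crop9.png',cv2.cvtColor(c,cv2.COLOR_RGB2BGR));
```

```text
pinhead 497 [0.4891 0.321  0.0879] [489.7 321.1] 10.8 zmax 0.09015853884650987
flange 432 [0.4878 0.3216 0.0533] [496.3 321.1] 29.4 zmax 0.055660933886069186
bighead 830 [0.541  0.2285 0.1111] [544.8 229. ] 15.8 zmax 0.11368835764658802
blue 619 [0.584  0.3529 0.0719] [587.4 352.8] 11.5 zmax 0.08024479678316082
teal 1571 [0.3909 0.3219 0.1106] [390.7 322. ] 15.6 zmax 0.11319137670269208
lid tilt 0.08427309274458915 -0.04428702640460973 779
lidhole [0.47832822 0.04719077 0.06667148]
```

View pics/crop9.png

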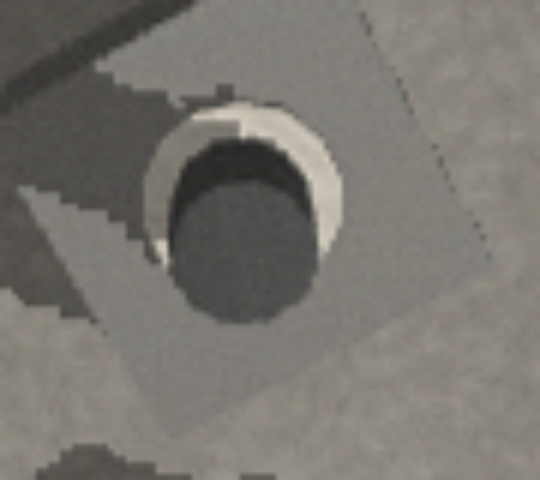

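The pin head is at (0.4895,0.321), radius 10.8 mm and top at z=0.088, all as it should be. The lid tilt is 0.084 rad and its hole is at (0.478,0.047,0.067), so swing is about 0. I'll go down on the head with tips ending around z=0.058.

```bash
python3 -m jog '[[[0.4,-0.2,4,0,0,0],[0.4,-0.2,8.5,0,0,0],[0.4,-0.2,12.5,0,0,0],[0.4,-0.2,15,0,0,0],[0.4,-0.2,17,0,0,0],[0.4,-0.2,18.2,0,0,0],[0.4,-0.2,18.2,0,0,0],[0.4,-0.2,18.2,0,0,0]]]' 4.6 60; python3 -c "
from h import *
snap('wrist','w10')"
```

```text
t: 14.0
position: [0.4891, 0.3237, 0.0174]
eef_rot: [0.732, 0.681, 0.001, 0.0]
contact_force: [-0.1, -0.5, -0.3]
finger_gap: 0.542
```

View pics/w10.png

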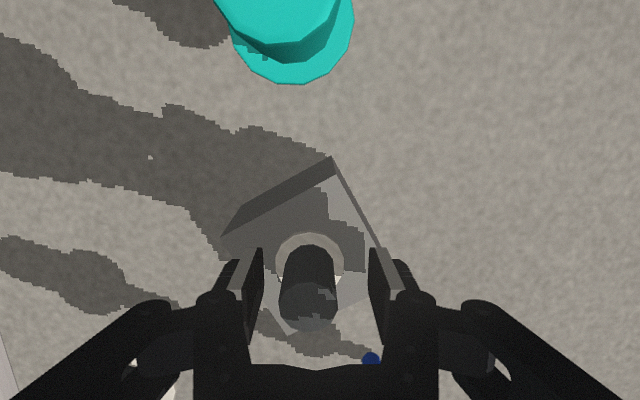

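The head at u≈308 is about 3 mm left of the jaw centre at u≈316, and the reading of y=0.3237 agrees. I'll correct that and grip.

```bash
python3 -m jog '[[[-0.25,0,0,0,0,0],[-0.25,0,0,0,0,0],[-0.25,0,0,0,0,0]]]'; python3 -m jog '[[[0,0,0,0,0,0],[0,0,0,0,0,0],[0,0,0,0,0,0],[0,0,0,0,0,0],[0,0,0,0,0,0],[0,0,0,0,0,0]]]' 0 70; python3 -c "
from h import *
for _ in range(3): print(observe()['position'])
snap('wrist','w11')"
```

```text
t: 14.35
position: [0.4887, 0.3211, 0.0172]
eef_rot: [0.732, 0.682, 0.001, 0.0]
contact_force: [-0.8, 0.3, 0.6]
finger_gap: 0.541
t: 14.95
position: [0.4884, 0.3212, 0.0169]
eef_rot: [0.732, 0.682, 0.0, 0.0]
contact_force: [-1.7, -0.3, 4.8]
finger_gap: 0.235
[0.48840873 0.32118529 0.01689839]
[0.48840873 0.32118529 0.01689839]
[0.48840873 0.32118529 0.01689839]
```

View pics/w11.png

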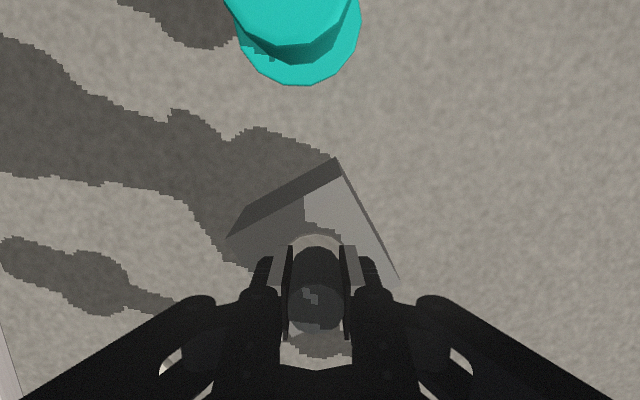

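The pin is gripped: the opening of 0.235 is about 20 mm and the head shows between the pads at (316,300). I'll lift straight up, carry it over the jig and hover.

```bash
python3 -m jog '[[[0,0,-2,0,0,0],[0,0,-5,0,0,0],[0,0,-9,0,0,0],[0,0,-13,0,0,0],[-4,0.2,-14,0,0,0],[-8,0.4,-14,0,0,0],[-12,0.5,-14,0,0,0],[-16,0.6,-14,0,0,0],[-20,0.7,-14,0,0,0],[-24,0.8,-14,0,0,0],[-26.8,0.8,-13,0,0,0],[-27.4,0.8,-11,0,0,0],[-27.4,0.8,-9,0,0,0],[-27.4,0.8,-8,0,0,0],[-27.4,0.8,-8,0,0,0],[-27.4,0.8,-8,0,0,0],[-27.4,0.8,-8,0,0,0]]]'; python3 -c "
from h import *
print(observe()['position'])
for n in ('wrist','side','scene'): snap(n,n+'12')
a=load('side12')[0];b=load('scene12')[0]
cv2.imwrite('pics/both12.png',cv2.cvtColor(np.hstack([cv2.resize(a[180:300,280:400],(400,400)),cv2.resize(b[80:220,260:400],(400,400))]),cv2.COLOR_RGB2BGR))"
```

```text
t: 16.7
position: [0.4776, 0.0476, 0.0975]
eef_rot: [0.731, 0.682, 0.001, 0.001]
contact_force: [-0.4, 0.1, -1.2]
finger_gap: 0.237
[0.47764113 0.04764229 0.09745291]
```

View pics/wrist12.png

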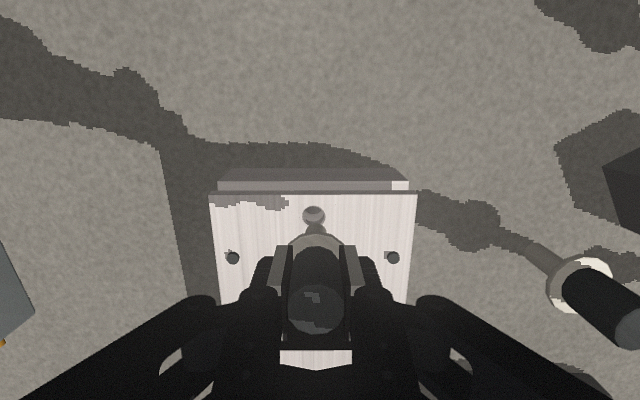

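View pics/both12.png

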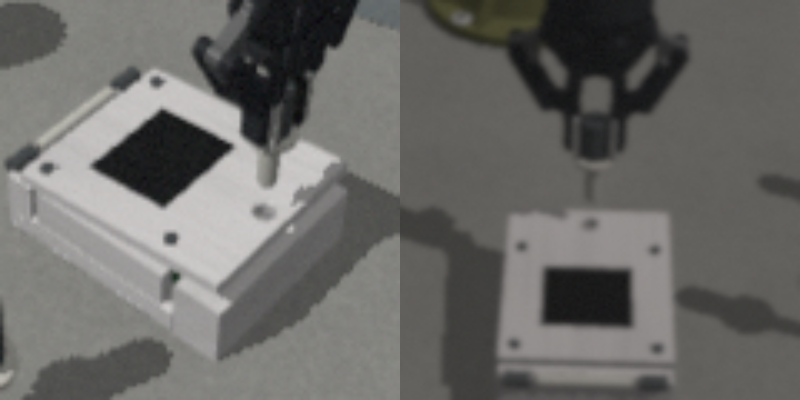

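The wrist view now shows the lid hole at (314,215), with the pin's tip just below it at (317,230). I'll zoom in and compare the hole with the pin axis in each camera.

Run:
```python
from h import *
im,d,ci=load('wrist12')
tool=np.array([.4776,.0476]); 
for z in (.0906,.0946,.131): print('exp pin axis z',z,proj(ci,[*tool,z]))
cs=load('side12')[2]; cc=load('scene12')[2]
for n,c in (('side',cs),('scene',cc)): print(n,'tip',proj(c,[*tool,.0906]),'hole',proj(c,[.4783,.0468,.066]))
print('wrist hole', onplane(ci,314,215,.066))
w=cv2.resize(im[195:270,270:360],None,fx=6,fy=6,interpolation=cv2.INTER_CUBIC)
s=load('side12')[0][220:250,345:375]; s=cv2.resize(s,(300,300),interpolation=cv2.INTER_CUBIC)
c=load('scene12')[0][130:175,310:345]; c=cv2.resize(c,(233,300),interpolation=cv2.INTER_CUBIC)
cv2.imwrite('pics/z12a.png',cv2.cvtColor(w,cv2.COLOR_RGB2BGR)); cv2.imwrite('pics/z12b.png',cv2.cvtColor(np.hstack([s,c]),cv2.COLOR_RGB2BGR))
```

```text
exp pin axis z 0.0906 (np.float64(315.0247372277496), np.float64(227.5348953404598))
exp pin axis z 0.0946 (np.float64(315.01295186902996), np.float64(230.1246911593203))
exp pin axis z 0.131 (np.float64(314.88013373590564), np.float64(259.32479974547385))
side tip (np.float64(360.00289137698644), np.float64(235.6175683196745)) hole (np.float64(359.00452040589016), np.float64(243.8598212309261))
scene tip (np.float64(326.51453304696895), np.float64(148.67983790547808)) hole (np.float64(325.8481421953081), np.float64(157.21212502504306))
wrist hole [0.47851539 0.0468431  0.066     ]
```

View pics/z12a.png

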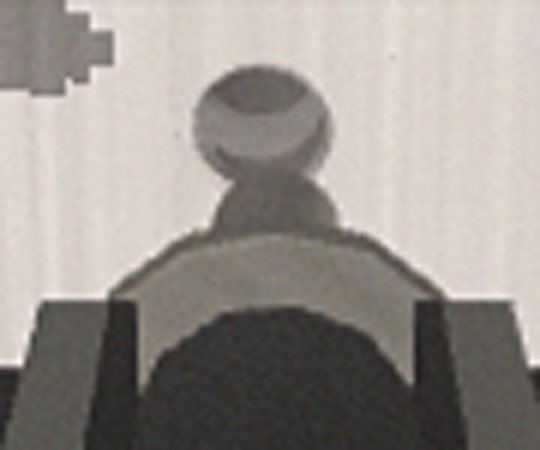

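View pics/z12b.png

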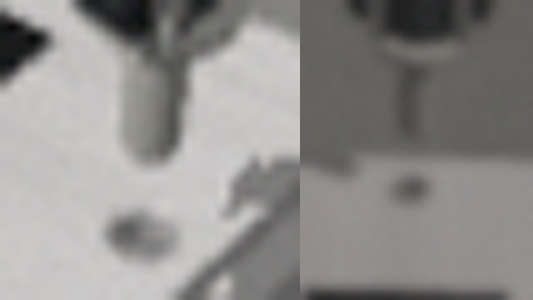

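The pin axis and hole differ by about 1.0–1.3 mm along the tool x axis in the wrist view and about 0 along y, within clearance. The side view agrees to within its pixel size; the blurry scene view suggests up to 1.5 mm less. I'll shift -1 mm in x and feel the way into the lid hole.

```bash
python3 -m jog '[[[-0.1,-0.05,0.3,0,0,0],[-0.1,-0.05,0.8,0,0,0],[-0.1,-0.05,1.3,0,0,0],[-0.1,-0.05,1.8,0,0,0],[-0.1,-0.05,2.2,0,0,0],[-0.1,-0.05,2.6,0,0,0],[-0.1,-0.05,3.0,0,0,0],[-0.1,-0.05,3.0,0,0,0],[-0.1,-0.05,3.0,0,0,0]]]'
python3 - <<'E'
from h import *
s=observe(); print(s['position'],s['contact_force'],s['torque'])
im,d,ci=snap('wrist','w13'); a=snap('side','s13')[0]
w=cv2.resize(im[180:300,240:390],None,fx=3,fy=3,interpolation=cv2.INTER_CUBIC); b=cv2.resize(a[210:270,320:400],(480,360),interpolation=cv2.INTER_CUBIC)[:,:340]
cv2.imwrite('pics/z13.png',cv2.cvtColor(np.hstack([w,b]),cv2.COLOR_RGB2BGR))
E
```

```text
t: 17.75
position: [0.4764, 0.0462, 0.0665]
eef_rot: [0.732, 0.682, 0.0, 0.0]
contact_force: [0.5, -0.0, -1.6]
finger_gap: 0.238
[0.4764235  0.04615167 0.06652791] [ 0.49712728 -0.01501527 -1.57963179] [-0.04492265 -0.16458108  0.02200278]
```

View pics/z13.png

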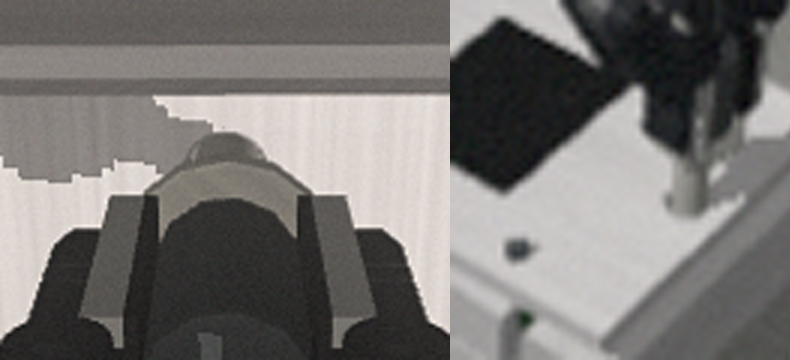

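The contact force of -1.6 N is mostly the pin's weight, and both views show the shank inside the lid hole. I'll go on to the lower hole in small steps.

```bash
python3 -m jog '[[[0,0,0.4,0,0,0],[0,0,0.8,0,0,0],[0,0,1.2,0,0,0],[0,0,1.5,0,0,0],[0,0,1.8,0,0,0],[0,0,2.0,0,0,0],[0,0,2.0,0,0,0]]]'
```

```text
t: 18.55
position: [0.4763, 0.0461, 0.0463]
eef_rot: [0.732, 0.682, 0.0, 0.0]
contact_force: [1.5, -0.4, -1.0]
finger_gap: 0.236
```

```bash
python3 -m jog '[[[0,0,0.3,0,0,0],[0,0,0.6,0,0,0],[0,0,0.9,0,0,0],[0,0,1.1,0,0,0],[0,0,1.2,0,0,0],[0,0,1.2,0,0,0],[0,0,1.2,0,0,0]]]'
python3 - <<'E'
from h import *
im,d,ci=snap('wrist','w14'); a=snap('side','s14')[0]
w=cv2.resize(im[180:300,240:390],None,fx=3,fy=3,interpolation=cv2.INTER_CUBIC); b=cv2.resize(a[210:270,320:400],(480,360),interpolation=cv2.INTER_CUBIC)[:,:340]
cv2.imwrite('pics/z14.png',cv2.cvtColor(np.hstack([w,b]),cv2.COLOR_RGB2BGR))
E
```

```text
t: 19.25
position: [0.4763, 0.0462, 0.0344]
eef_rot: [0.732, 0.682, 0.0, 0.0]
contact_force: [1.9, 0.1, -2.0]
finger_gap: 0.24
```

View pics/z14.png

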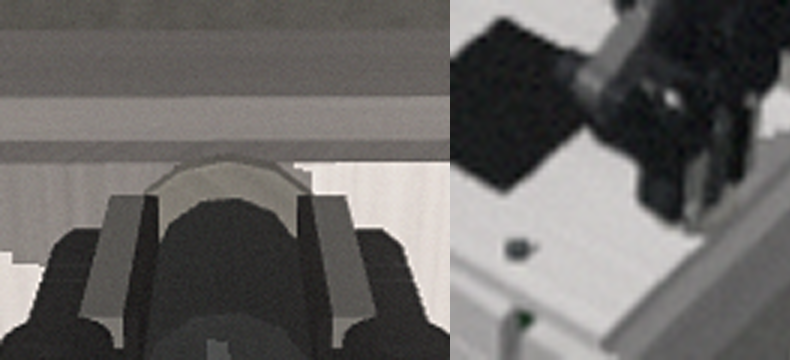

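The pin is in the lower hole (its z is about 0.0275 from the tool height) with no axial resistance, and the flange is almost on the lid. Now I'll press it down to the stop.

```bash
python3 -m jog '[[[0,0,0.3,0,0,0],[0,0,0.6,0,0,0],[0,0,0.8,0,0,0],[0,0,1.0,0,0,0],[0,0,1.2,0,0,0],[0,0,1.3,0,0,0],[0,0,1.4,0,0,0],[0,0,1.4,0,0,0],[0,0,1.4,0,0,0]]]'
```

```text
t: 20.25
position: [0.476, 0.0463, 0.0205]
eef_rot: [0.732, 0.682, -0.0, -0.0]
contact_force: [-3.1, -0.2, 3.9]
finger_gap: 0.244
```

```bash
python3 -m jog '[[[0,0,0.1,0,0,0],[0,0,0.15,0,0,0],[0,0,0.2,0,0,0],[0,0,0.2,0,0,0],[0,0,0.2,0,0,0],[0,0,0.2,0,0,0]]]'
```

```text
t: 20.85
position: [0.4764, 0.0463, 0.0194]
eef_rot: [0.732, 0.682, 0.0, 0.0]
contact_force: [-5.5, 0.2, 10.7]
finger_gap: 0.24
```

```bash
python3 -m jog '[[[0,-0.05,0.1,0,0,0],[0,-0.05,0.2,0,0,0],[0,-0.05,0.2,0,0,0],[0,-0.05,0.2,0,0,0],[0,-0.05,0.2,0,0,0]]]'
python3 - <<'E'
from h import *
s=observe(); print(s['position'],s['contact_force'],s['torque'])
im,d,ci=snap('wrist','w16'); a,da,ca=snap('side','s16'); c,dc,cc=snap('scene','c16')
w=cv2.resize(im[160:320,220:410],None,fx=2,fy=2,interpolation=cv2.INTER_CUBIC); b=cv2.resize(a[180:290,270:400],(378,320),interpolation=cv2.INTER_CUBIC)
cv2.imwrite('pics/z16.png',cv2.cvtColor(np.hstack([w,b]),cv2.COLOR_RGB2BGR))
# lid plane from side and scene
for n,d_,ci_,poly in (('side',da,ca,[(x,y) for x in range(295,345,2) for y in range(205,265,2)]),('scene',dc,cc,[(x,y) for x in range(298,360,2) for y in range(155,205,2)])):
    pts=np.array([dpt(ci_,d_,u,v) for u,v in poly]); pts=pts[(pts[:,2]>.047)&(pts[:,2]<.075)]
    for _ in range(6):
        m=pts.mean(0); nn=np.linalg.svd(pts-m)[2][2]; r=(pts-m)@nn; pts=pts[abs(r)<max(2*r.std(),.0015)]
    nn*=np.sign(nn[2]); zh=m[2]-(nn[0]*(.478-m[0])+nn[1]*(.047-m[1]))/nn[2]
    print(n,len(pts),'tilt',np.arccos(nn[2]),'n',nn,'mean',m,'z at hole',zh, r.std())
E
```

```text
t: 21.35
position: [0.4764, 0.0465, 0.0188]
eef_rot: [0.732, 0.682, 0.0, 0.0]
contact_force: [-8.4, 0.4, 19.5]
finger_gap: 0.24
[0.47640292 0.0464983  0.01881319] [-8.36740303  0.37293125 19.497541  ] [-0.04679231  1.85086754 -0.05197807]
side 461 tilt 0.00708540456452832 n [-0.00673115  0.00221217  0.9999749 ] mean [0.56157086 0.05610086 0.05321606] z at hole 0.052673648421331785 0.0009375904920685079
scene 539 tilt 0.009529754636167898 n [-0.00806961 -0.00506901  0.99995459] mean [0.54407992 0.04204322 0.05133217] z at hole 0.05082403691996928 0.0008520796035823273
```

View pics/z16.png

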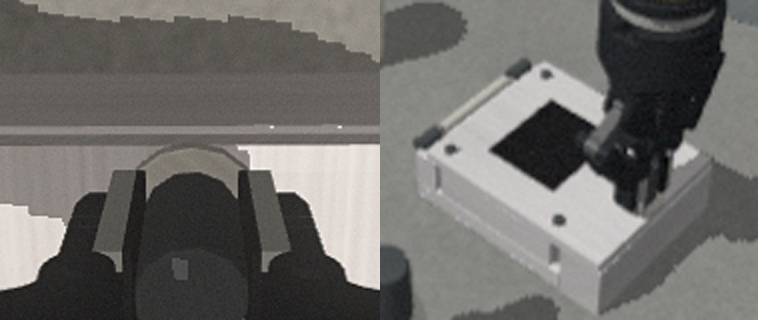

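The lid is shut: tilt fell from 0.084 to about 0.008 rad and the top at the hole is at z≈0.051–0.053. The pin is pressed with 19.5 N. One settling check for steadiness, plus a look at the whole scene.

```bash
python3 -m jog '[[[0,0,0,0,0,0],[0,0,0,0,0,0],[0,0,0,0,0,0],[0,0,0,0,0,0],[0,0,0,0,0,0],[0,0,0,0,0,0],[0,0,0,0,0,0],[0,0,0,0,0,0]]]'
```

```text
t: 22.3
position: [0.4764, 0.0465, 0.0188]
eef_rot: [0.732, 0.682, 0.0, 0.0]
contact_force: [-8.0, -0.5, 20.3]
finger_gap: 0.237
```

View pics/c16.png

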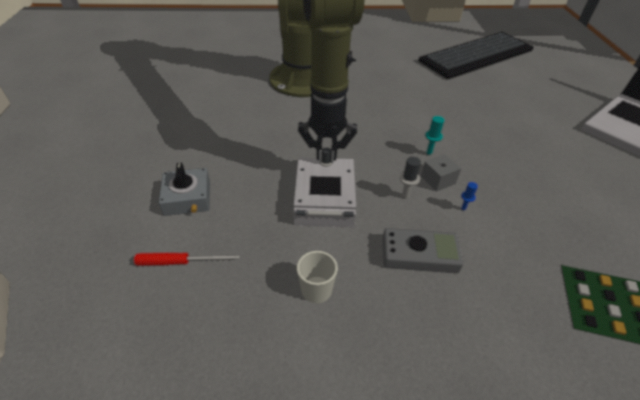

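The readings are steady: same pose, 20 N. The scene shows the knob at rest at (182,178), the holder empty at (440,172), and the screwdriver (190,258), meter (422,250) and cup (317,277) unmoved. I'm handing in.

```bash
python3 -c "
from workcell import bot,observe
bot.job_done(); s=observe(); print(s['t'],s['position'],s['contact_force'],s['finger_gap'])"
```

```text
the job is handed in; nothing more can be done
the job is handed in; nothing more can be done
```

I handed the job in at about 22 s of robot time, with the arm still holding the pin and pressing the lid shut. No verdict is reported, so what follows is from my own readings.

**What I did**
- I twisted the knob 1.04 rad to its stop, where the wrist felt about 1.45 N·m. I then brought it back in the grip and released it at rest.
- I folded the lid down with shut fingers.
- I took the small grey pin from its holder, put it through the lid hole into the lower hole, and pressed it down.

**Last checks**
- **Lid:** its tilt fell from 0.084 to about 0.008 rad. The top of the lid at the hole measured 51–53 mm, against a limit of 56.5 mm.
- **Pin:** its height, worked out from the tool, is about 12 mm, against a limit of 18 mm. The push is about 20 N down and the pose was steady for 0.8 s.
- **Surroundings:** the knob is at rest. The screwdriver, meter and cup are in the same places as at the start.

**What failed or disagreed**
- **First knob grip:** it closed above the bar, because the real fingertips sit about 42 mm behind the reported TCP. I measured this in two cameras and corrected for it from then on.
- **Pin alignment:** the blurry scene camera put the lid hole about 1.5 mm to one side of where the wrist and side views had it. I went with the wrist view, and the pin went in freely.
- **Side force:** about 8 N of side force stayed on the pin at the end. I could not measure the pin's tilt directly, but the hole clearance limits it to about 0.05 rad, against a limit of 0.08.

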